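Swing the soil pot over the scanner

ROBOT

A 7-joint arm with a two-finger parallel gripper is mounted at the origin on the work surface. World frame = base frame: x ahead of the robot, y to its left, z up, the work surface at z = 0. Lengths are in m, angles in rad, forces in N, time in s.
With the tool pointing down it reaches from about 0.4 to 0.925 m from the base axis. Payload 5.6 kg.
Tool frame: the origin (TCP) lies between the finger pads; the fingertips stand 17 mm ahead of it and the grasp point (between the pads) lies 2 mm behind it; z points along the fingers, y is the line along which they close (so a half turn about z gives the same grasp; the last joint's range is limited). The gripper opens to 85 mm and grips with 20 to 120 N. Pads are 22 mm wide; open, the fingers measure 114 mm over their backs; the gripper's body (76 mm by 85 mm) begins 54 mm behind the grasp point. The pads swing forward as they close: fully open they stand 13 mm farther back than shut.
Start: joints at [-1.284, 0.468, -0.012, 1.603, 0.006, 1.071, -0.056], TCP at [0.211, 0.615, 0.248] pointing down, gripper open.
Joint ranges: [-2.53, 2.53], [-0.31, 2.02], [-1.57, 1.55], [0.28, 2.44], [-1.29, 4.43], [0.15, 1.84], [-2.92, 2.92]. Speed limits (rad/s): [2.57, 2.57, 3.14, 3.14, 3.14, 3.14, 3.14].

INTERFACE

Orientations are given as a unit quaternion [x, y, z, w].
In Python, from workcell import telemetry, cams, r gives the robot as it stands.
- The arm moves only by the shell command python3 -m crank 'ROWS' [FORCE]. ROWS is JSON, a list of rows, each an object with "xyz": the shift along the tool's x, y, z normalised to -1 to 1, where 1 is 800 mm, a list of three; "delta_rot": the turn, a rotation vector about the tool's x, y, z normalised to -1 to 1, where 1 is pi rad, a list of three; "jaw": the opening, from -1 (shut) to 1 (fully open). In form: [{"xyz": [dx, dy, dz], "delta_rot": [rx, ry, rz], "jaw": jaw}, ...]. A call has 1 to 10 rows; each row is the pose to reach, as a shift and turn from the pose commanded when the call began, along the tool's axes at that moment, turning the shorter way round; what a row does not reach only later rows make up. A row lasts 1/12 s, in which the tool goes at most 41.7 mm and 7.16 degrees, less where a joint would pass 70% of its speed; a pose out of reach is approached as far as the arm can. A call with a number of a shift or a turn outside -1 to 1 is refused whole. A call with a gripper value outside its range is refused whole. The fingers move at their own pace and stop on an object; FORCE is the grip in N (left out, the last holds). Time passes only in rows, so rows that repeat a pose let the fingers close. It gives the time, the measured TCP pose, the force, the opening and the grip force at its end, in the units of the state.
- telemetry.sense(): the state, without advancing time (a new reading comes with each control period).
- cams.capture(name): name is "side" or "top"; returns a dict with "image" (400x640x3 uint8, blue, green, red), "fovy" (degrees; the focal length in pixels is half the picture's height over the tangent of half this angle, whatever the lens; pixels are square), "cx", "cy" (the principal point, pixels), "pose" (4x4, takes a point from camera to world coordinates). Camera axes: x right, y down, z forward; pixel columns grow to the right and rows downward; lengths in m; the calibration is good to about 2 mm. A picture is of the moment at which its call begins. There is no depth.
- r.close_job(): hands the job in; it is judged then, once.
The state is a dict: "clock": time; "joints": joint angles; "dq": joint speeds; "joint_efforts": joint torques, N m; "ee_pos": TCP position; "tcp_rot": TCP orientation; "ft_force": force on the tool from outside, world axes, zero at the start; "wrist_torque": the same for the moment, N m; "gripper_width": finger opening in m; "gripper_force": force on a finger pad.
Only numpy, scipy, OpenCV 4.12 (cv2) and the standard library are available. Lean on these libraries where they do the work, as an engineer would, in place of code of your own. Each camera call takes 0.05 s, during which the arm holds its last target. There are 200 camera calls.

TASK

Push the heavy lidded soil pot on its free-running swing arm round from the right, bring it to rest centred over the flatbed scanner (to within 15 mm), and leave it standing still there by itself, untouched. Handle it gently: push and brake it only on its round side wall, without knocks, never touching the white lid, the weighing beam or its hub, and never let the middle of the pot run past the far (left) edge of the scanner. Leave the other things on the bench alone.

Things in the scene. Friction and masses are not known exactly. Their poses are not given: they have to be found in the camera images.
- carrier (a joint): swing arm angle, rad: 0 along the stand's -x (to the robot), positive swings the pot clockwise from above (to +y, left). Nearly free bearing: nominal inertia 0.28 kg m2, damping 0.015 N m s/rad, dry friction 0.0007 N m: coasts many seconds. Pot mass hidden, 0.7 to 1.4 x nominal. No spring or gravity effect. Stops at -0.9 and 1.25. Starts at rest on the right, -0.75 to -0.55
- pivot (a point): point on the upright pivot axis, 75 mm above the bench, at the middle of the grey round hub (84 mm across, top near 110 mm) on the dark steel stand, beyond the pot as seen from the robot
- pot_center (a point): centre of the round steel soil pot on the end of the arm: 180 mm across (too wide to grip), 75 mm high, underside 32 mm and wall top 107 mm above the bench, 3 kg nominal; it hangs free of the bench and swings on a circle of radius 290 mm about the pivot; this point is mid-height, 69.5 mm above the bench
- pot: the same pot's round steel body, with its upright side wall that may be pushed (radius 90 mm); origin at the centre of its underside, 32 mm above the bench
- lid: flat white disc lid lying on the pot, 172 mm across, 8 mm thick, top at 115 mm above the bench; not to be touched; origin at the centre of its underside
- beam: slender weighing beam between hub and pot, 36 mm wide, 30 mm high, 60 to 90 mm above the bench, together with the round hub on the pivot (84 mm across, 50 to 112 mm above the bench); not to be touched; origin on the pivot axis at bench level, beam along its -x
- scanner_center (a point): centre of the glass of the flat grey scanner, a slab 210 mm wide along the pot's path, 260 mm long towards the pivot and 22 mm high, fixed on the bench, 0.05 to 0.75 rad left of the arm's zero; this point is on its top, 290 mm from the pivot, so the pot passes 10 mm above it and can be centred on it exactly
- scanner: the same scanner; origin on the pivot axis at bench level, the slab's middle lies 290 mm along its -x; its +y axis points along the pot's swing to the left, its far edge is at y = +0.105 of this frame
- box_a: clear plastic plant box full of soil, 100 x 75 x 70 mm, loose, on the left; bystander; origin at the centre of its underside
- box_b: second such plant box, left, nearer the robot; bystander; origin at the centre of its underside
- box_c: third such plant box, right; bystander; origin at the centre of its underside
- jar_a: closed jar, 72 mm across, 100 mm high, at the left; bystander; origin at the centre of its underside
- jar_b: same kind of jar, at the right; bystander; origin at the centre of its underside
- beaker: glass beaker, 70 mm across, 85 mm high, right of the sweep of the pot; bystander; origin at the centre of its underside
- dish: flat round dish, 90 mm across, 16 mm high, left, near the robot; bystander; origin at the centre of its underside

How it is judged:
By the outcome, as a careful person would: the job done as asked, in the order asked, and still so for the second after the job is handed in, with the robot touching nothing.
It also fails if it takes over 45 s, if anything falls off the work surface, if the arm or the gripper's body presses on something with over 40 N, if the wrist force passes 120 N, or if a joint passes its speed limit or range.

## Working session

There is one attempt and no reset: what is moved stays moved. The work goes in short steps, Python scripts to look and compute and a shell command to move; the robot and the scene stay as the last step left them, time stands still between calls to the robot, and variables do not carry over. Pictures are saved under pics/ and viewed, at most 10 in all, crops included, and the job is handed in when it is done.

```bash
mkdir -p pics; ls; python3 - <<'E'
from workcell import telemetry,cams,r
import cv2,json,numpy as np
print(telemetry.sense())
for n in("top","side"):
    c=cams.capture(n);cv2.imwrite(f"pics/{n}0.png",c["image"]);print(n,c["fovy"],c["cx"],c["cy"],np.round(c["pose"],4).tolist(), [k for k in c])
E
```

```text
pics
{'clock': 0.0, 'joints': array([-1.28399219,  0.46839064, -0.01163855,  1.60364488,  0.00602093,
        1.07136941, -0.05629011]), 'dq': array([ 1.93787300e-04, -1.15129076e-03,  1.27228561e-04,  6.96449359e-05,
        1.90329012e-03,  8.60454942e-04,  9.04603764e-04]), 'joint_efforts': array([-1.18120006e-04, -5.32366884e+01,  2.14668782e-02, -2.51311523e+01,
        1.14527828e-02,  7.56812340e-03,  3.65274659e-06]), 'ee_pos': array([0.21038323, 0.61445013, 0.24732077]), 'tcp_rot': array([ 1.64161596e-01,  9.86433059e-01, -8.84901098e-04, -8.32992172e-05]), 'ft_force': array([-0.43114634, -1.00535245, -0.32105516]), 'wrist_torque': array([ 0.02067343,  0.03162629, -0.02161192]), 'gripper_force': 0.0, 'gripper_width': 0.0856273700394218}
top 57.819497429259684 322.85104787517713 198.2778559555184 [[-0.0341, -0.9778, 0.2066, 0.2931], [-0.9994, 0.0344, -0.0019, 0.0314], [-0.0053, -0.2065, -0.9784, 1.2295], [0.0, 0.0, 0.0, 1.0]] ['image', 'fovy', 'cx', 'cy', 'pose']
side 55.53894886553867 319.12156391183174 204.88328539889355 [[0.9061, -0.2603, 0.3335, 0.048], [-0.4229, -0.5348, 0.7315, -1.0493], [-0.012, -0.8039, -0.5947, 0.9491], [0.0, 0.0, 0.0, 1.0]] ['image', 'fovy', 'cx', 'cy', 'pose']
```

View pics/top0.png

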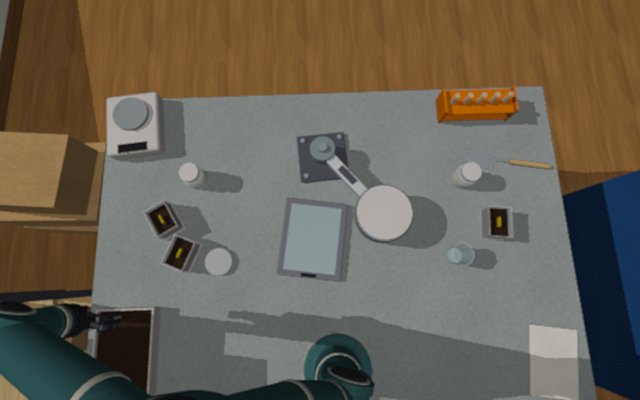

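View pics/side0.png

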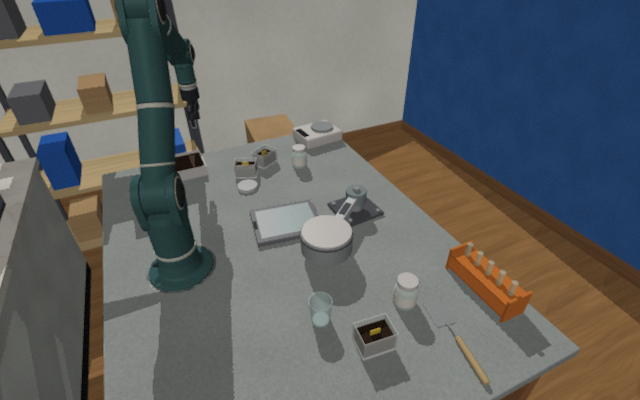

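The top view shows the hub near (322,148), the lid near (384,213) and the scanner near (314,238). The side view agrees. I'll enlarge the top one.

```bash
python3 - <<'E'
import cv2
i=cv2.imread("pics/top0.png")[130:290,265:425]
i=cv2.resize(i,None,fx=3.75,fy=3.75,interpolation=cv2.INTER_CUBIC)
for k in range(0,160,20):
    cv2.putText(i,str(265+k),(int(k*3.75),10),0,.35,(0,0,255));cv2.putText(i,str(130+k),(0,int(k*3.75)+4),0,.35,(0,0,255))
    cv2.line(i,(int(k*3.75),12),(int(k*3.75),20),(0,0,255));cv2.line(i,(25,int(k*3.75)),(32,int(k*3.75)),(0,0,255))
cv2.imwrite("pics/crop1.png",i)
E
```

```text
(no output)
```

View pics/crop1.png

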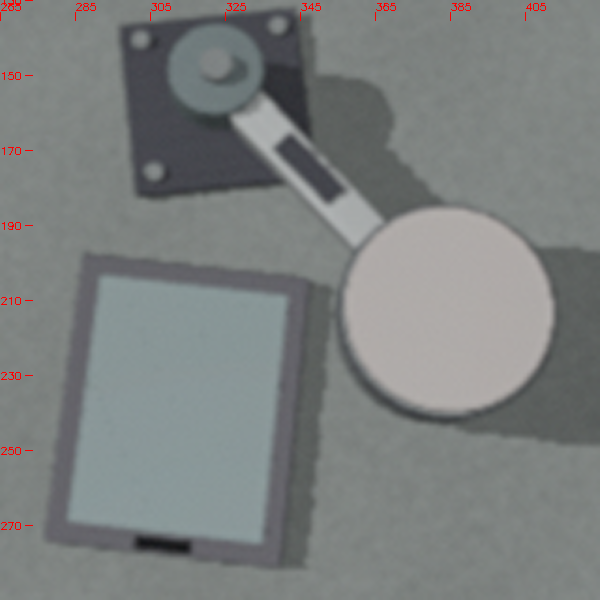

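The crop puts the lid centre at px (384.7,212.4) and the hub at (322.3,148.7). The scanner glass corners are crop px (100,275), (290,294), (264,544) and (67,520).

```bash
cat > h.py <<'E'
import numpy as np
from workcell import cams,telemetry
def ray(c,u,v,z):
    f=200/np.tan(np.radians(c["fovy"]/2)); P=np.array(c["pose"])
    d=P[:3,:3]@np.array([(u-c["cx"])/f,(v-c["cy"])/f,1]); o=P[:3,3]
    return (o+d*(z-o[2])/d[2])[:2]
def proj(c,p):
    f=200/np.tan(np.radians(c["fovy"]/2)); P=np.array(c["pose"])
    q=P[:3,:3].T@(np.asarray(p)-P[:3,3]); return q[:2]/q[2]*f+[c["cx"],c["cy"]]
E
python3 - <<'E'
from h import *
c=cams.capture("top"); g=lambda a,b,z: ray(c,265+a/3.75,130+b/3.75,z)
lid=g(449,309,.115)
e=[g(344,309,.115),g(554,309,.115),g(449,205,.115),g(449,414,.115)]
print("lid",lid,"diam",np.linalg.norm(e[0]-e[1]),np.linalg.norm(e[2]-e[3]))
h=g(215,70,.112);print("hub",h,"dist",np.linalg.norm(lid-h),"diam",np.linalg.norm(g(167,70,.112)-g(263,70,.112)))
G=[g(*p,.022) for p in((100,275),(290,294),(264,544),(67,520))];O=[g(*p,.022) for p in((85,254),(305,277),(280,567),(45,540))]
for q in(G,O):
    print("ctr",np.mean(q,0),"sizes",[round(np.linalg.norm(q[i]-q[(i+1)%4]),4) for i in range(4)], "d",np.linalg.norm(np.mean(q,0)-h),"dirs",[np.degrees(np.arctan2(*(q[a]-q[b])[::-1])) for a,b in((0,3),(1,2))],"piv dir",np.degrees(np.arctan2(*(h-np.mean(q,0))[::-1])))
print("arm dir",np.degrees(np.arctan2(*(h-lid)[::-1])))
s=[g(*p,0) for p in((120,25),(297,9),(137,198))];print("stand dirs",[np.degrees(np.arctan2(*(s[a]-s[b])[::-1])) for a,b in((0,1),(0,2))])
for n,u,v,z in(("beaker",460,247,.085),("jarb",470,171,.1),("dish",218,261,.016),("boxc",499,224,.07),("boxb",180,251,.07)):print(n,ray(c,u,v,z))
d=cams.capture("side")
print("side: lid",ray(d,327,231.5,.115),"hub",ray(d,356,190,.112))
E
```

```text
lid [ 0.47667134 -0.16191921] diam 0.17437544802859692 0.17620243192511265
hub [0.69368096 0.02536116] dist 0.28664806335464754 diam 0.08314050545298189
ctr [0.41323798 0.06625114] sizes [np.float64(0.1729), np.float64(0.2223), np.float64(0.1731), np.float64(0.2195)] d 0.2834082870304275 dirs [np.float64(-8.482461898029962), np.float64(-8.425191585412724)] piv dir -8.295552934890154
ctr [0.41291004 0.06758803] sizes [np.float64(0.2009), np.float64(0.2572), np.float64(0.2057), np.float64(0.2563)] d 0.2839285476084093 dirs [np.float64(-8.615440755688189), np.float64(-7.549317512063509)] piv dir -8.552962760835484
arm dir 40.79435647398193
stand dirs [np.float64(93.40764836532918), np.float64(4.180662204503893)]
beaker [ 0.36363193 -0.39506387]
jarb [ 0.60489456 -0.44906966]
dish [0.34954329 0.38305988]
boxc [ 0.43350128 -0.53397475]
boxb [0.38259316 0.4892205 ]
side: lid [ 0.47580414 -0.1715752 ] hub [0.68826999 0.00602335]
```

```bash
cat >> h.py <<'E'
from scipy.spatial.transform import Rotation as R
PIV=np.array([.6952,.0262])
def plan(armdeg,rad,z,flip=-90):
    "normalised tool delta to stand on arm line at radius rad (arm direction angle deg from pot to pivot), tool y = armdeg-90"
    s=telemetry.sense(); a=np.radians(armdeg); p=np.r_[PIV-rad*np.array([np.cos(a),np.sin(a)]),z]
    b=np.radians(armdeg+flip); y=np.array([np.cos(b),np.sin(b),0]); zz=np.array([0,0,-1.]); T=np.c_[np.cross(y,zz),y,zz]
    R0=R.from_quat(s["tcp_rot"]); 
    print("t",round(s["clock"],2),"pos",s["ee_pos"].round(4),"F",s["ft_force"].round(2),"xyz",(R0.inv().apply(p-s["ee_pos"])/.8).round(4),"rot",((R0.inv()*R.from_matrix(T)).as_rotvec()/np.pi).round(4),"w",s["gripper_width"].round(4))
def where():
    "tool as arm angle deg, radius mm, yaw err deg"
    s=telemetry.sense(); d=PIV-s["ee_pos"][:2]; a=np.degrees(np.arctan2(d[1],d[0])); y=R.from_quat(s["tcp_rot"]).as_matrix()[:,1]
    t=np.radians(a); er=np.array([-np.cos(t),-np.sin(t)]); et=np.array([er[1],-er[0]]); F=s["ft_force"]
    print("t",round(s["clock"],2),"ang",round(a,2),"rad",round(1e3*np.hypot(*d),1),"z",s["ee_pos"][2].round(4),"yaw-err",round((np.degrees(np.arctan2(y[1],y[0]))-a+90+180)%360-180,2),"Fout,Fleft,Fz",(F[:2]@er).round(2),(F[:2]@et).round(2),F[2].round(2),"q7",s["joints"][6].round(2))
E
python3 -m crank '[{"xyz":[-0.689,-0.709,0],"delta_rot":[0,0,0.668],"jaw":1},{"xyz":[-0.689,-0.709,0],"delta_rot":[0,0,0.668],"jaw":1},{"xyz":[-0.689,-0.709,0],"delta_rot":[0,0,0.668],"jaw":1},{"xyz":[-0.689,-0.709,0],"delta_rot":[0,0,0.668],"jaw":1},{"xyz":[-0.689,-0.709,0],"delta_rot":[0,0,0.668],"jaw":1},{"xyz":[-0.689,-0.709,0],"delta_rot":[0,0,0.668],"jaw":1},{"xyz":[-0.689,-0.709,0],"delta_rot":[0,0,0.668],"jaw":1},{"xyz":[-0.689,-0.709,0],"delta_rot":[0,0,0.668],"jaw":1},{"xyz":[-0.689,-0.709,0],"delta_rot":[0,0,0.668],"jaw":1},{"xyz":[-0.689,-0.709,0],"delta_rot":[0,0,0.668],"jaw":1}]'
python3 -c "
from h import *
plan(40.8,.194,.247);where()"
```

```text
clock: 1.03
ee_pos: [0.3888, 0.2363, 0.2485]
tcp_rot: [0.712, 0.702, 0.0, -0.0]
ft_force: [0.9, 1.1, -0.0]
gripper_width: 0.0855
gripper_force: 0.0Traceback (most recent call last):
  File "<string>", line 3, in <module>
    plan(40.8,.194,.247);where()
    ~~~~^^^^^^^^^^^^^^^^
  File "h.py", line 17, in plan
    print("t",round(s["clock"],2),"pos",s["ee_pos"].round(4),"F",s["ft_force"].round(2),"xyz",(R0.inv().apply(p-s["ee_pos"])/.8).round(4),"rot",((R0.inv()*R.from_matrix(T)).as_rotvec()/np.pi).round(4),"w",s["gripper_width"].round(4))
                                                                                                                                                                                                             ^^^^^^^^^^^^^^^^^^^^^^^^
AttributeError: 'float' object has no attribute 'round'
```

```bash
sed -i 's/s\["gripper_width"\].round(4)/round(s["gripper_width"],4)/' h.py
python3 -c "
from h import *
plan(40.8,.194,.16);where()"
```

```text
t 1.03 pos [0.3888 0.2363 0.2485] F [ 0.89  1.13 -0.  ] xyz [-0.4181  0.2057  0.1104] rot [-0.000e+00 -2.000e-04  2.686e-01] w 0.0855
t 1.03 ang -34.43 rad 371.5 z 0.2485 yaw-err 123.58 Fout,Fleft,Fz -0.09 1.44 -0.0 q7 -0.57
```

```bash

python3 -m crank '[{"xyz":[-0.418,0.206,0.11],"delta_rot":[0,0,0.2686],"jaw":1},{"xyz":[-0.418,0.206,0.11],"delta_rot":[0,0,0.2686],"jaw":1},{"xyz":[-0.418,0.206,0.11],"delta_rot":[0,0,0.2686],"jaw":1},{"xyz":[-0.418,0.206,0.11],"delta_rot":[0,0,0.2686],"jaw":1},{"xyz":[-0.418,0.206,0.11],"delta_rot":[0,0,0.2686],"jaw":1},{"xyz":[-0.418,0.206,0.11],"delta_rot":[0,0,0.2686],"jaw":1},{"xyz":[-0.418,0.206,0.11],"delta_rot":[0,0,0.2686],"jaw":1},{"xyz":[-0.418,0.206,0.11],"delta_rot":[0,0,0.2686],"jaw":1},{"xyz":[-0.418,0.206,0.11],"delta_rot":[0,0,0.2686],"jaw":1},{"xyz":[-0.418,0.206,0.11],"delta_rot":[0,0,0.2686],"jaw":1}]' >/dev/null
python3 -c "
from h import *
import cv2
cv2.imwrite('pics/side1.png',cams.capture('side')['image'])
t=cams.capture('top')['image'];cv2.imwrite('pics/top1.png',t)
cv2.imwrite('pics/both1.png',np.hstack([cv2.imread('pics/side1.png')[130:330,230:430],t[100:300,260:460]]).repeat(2,0).repeat(2,1))
plan(40.8,.194,.16);where()"
```

```text
t 1.97 pos [ 0.5501 -0.1007  0.1596] F [-0.29 -0.01 -0.2 ] xyz [-0.0015 -0.0015 -0.0005] rot [0.0002 0.0006 0.0003] w 0.0856
t 1.97 ang 41.17 rad 192.8 z 0.1596 yaw-err -0.32 Fout,Fleft,Fz 0.23 0.19 -0.2 q7 -0.41
```

View pics/both1.png

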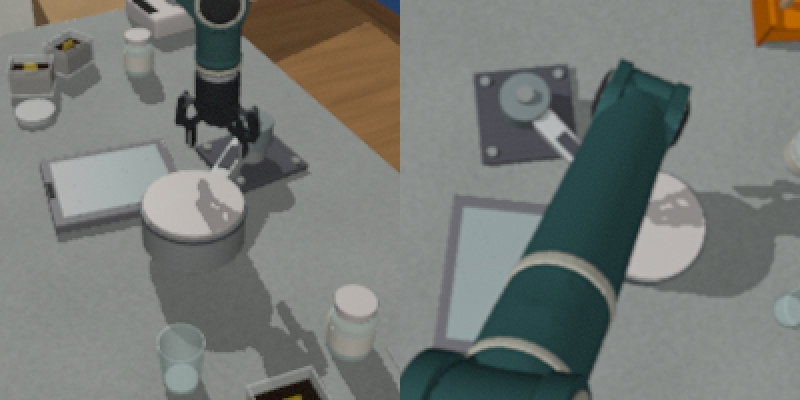

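```bash
python3 -c "
from h import *
import cv2
d=cams.capture('side')
P=lambda x,y,z:proj(d,[x,y,z]).round(1)
print('lid',P(.4757,-.1633,.115),'hub',P(*PIV,.112))
a=np.radians(41.);e=np.array([-np.cos(a),-np.sin(a)]);t=np.array([e[1],-e[0]])
for s in(-50,50):
  p=np.array([.5501,-.1007])+t*s*1e-3;print('tip',s,P(*p,.145),'down',P(*p,.065))
i=cv2.imread('pics/side1.png')[150:270,260:400]
i=cv2.resize(i,None,fx=5,fy=5,interpolation=2);cv2.imwrite('pics/c2.png',i)
"
```

```text
lid [325.9 230.1] hub [355. 187.]
tip -50 [350.5 210.6] down [349.7 228.3]
tip 50 [324.1 204. ] down [324.2 221.4]
```

View pics/c2.png

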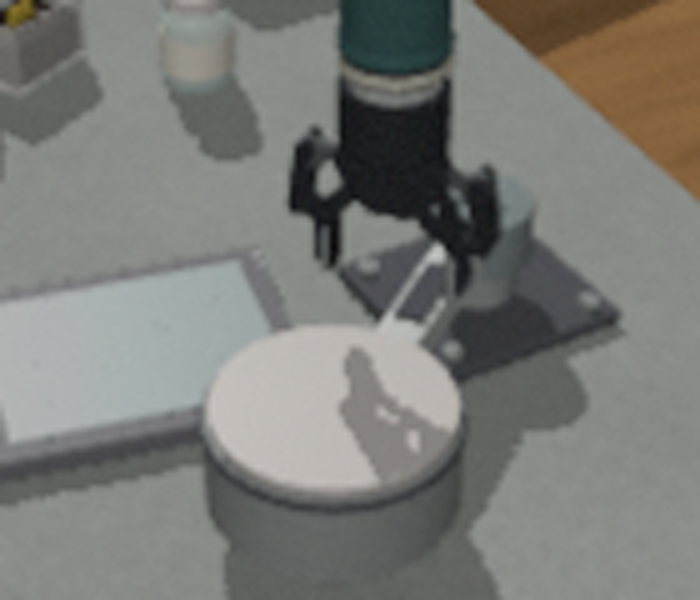

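```bash

python3 -m crank '[{"xyz":[-0.0015,-0.0015,0.02],"delta_rot":[0,0,0],"jaw":1},{"xyz":[-0.0015,-0.0015,0.04],"delta_rot":[0,0,0],"jaw":1},{"xyz":[-0.0015,-0.0015,0.06],"delta_rot":[0,0,0],"jaw":1},{"xyz":[-0.0015,-0.0015,0.08],"delta_rot":[0,0,0],"jaw":1},{"xyz":[-0.0015,-0.0015,0.095],"delta_rot":[0,0,0],"jaw":1},{"xyz":[-0.0015,-0.0015,0.105],"delta_rot":[0,0,0],"jaw":1},{"xyz":[-0.0015,-0.0015,0.107],"delta_rot":[0,0,0],"jaw":1},{"xyz":[-0.0015,-0.0015,0.107],"delta_rot":[0,0,0],"jaw":1}]' >/dev/null
python3 -c "
from h import *
import cv2
i=cams.capture('side')['image'][150:270,260:400]
i=cv2.resize(i,None,fx=5,fy=5,interpolation=2);cv2.imwrite('pics/c3.png',i)
plan(40.8,.197,.074);where()"
```

```text
t 2.73 pos [ 0.5489 -0.0972  0.0752] F [-0.33  0.24 -0.28] xyz [-0.007   0.0027  0.0014] rot [ 0.0001 -0.0002  0.002 ] w 0.0854
t 2.73 ang 40.13 rad 191.4 z 0.0752 yaw-err 1.03 Fout,Fleft,Fz 0.1 0.4 -0.28 q7 -0.33
```

View pics/c3.png

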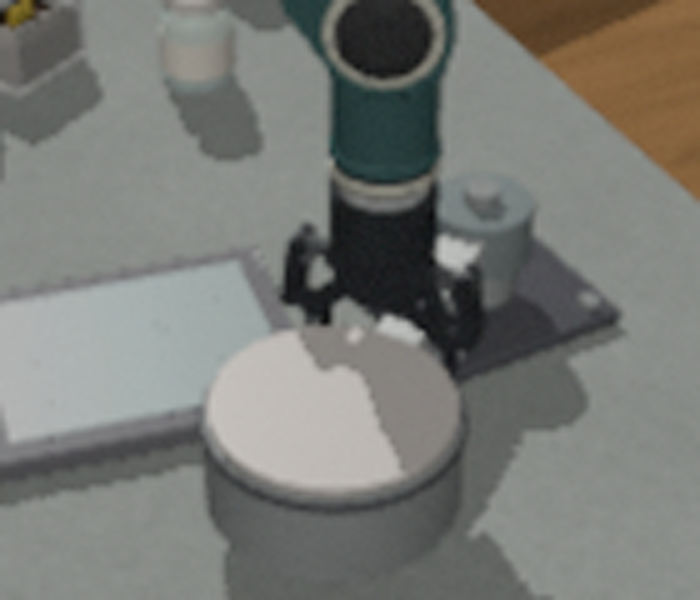

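```bash
sed -i 's/^PIV=.*/PIV=np.array([.697,.0257])/' h.py
python3 -m crank '[{"xyz":[-0.0015,0,0],"delta_rot":[0,0,0],"jaw":1},{"xyz":[-0.003,0.001,0],"delta_rot":[0,0,0],"jaw":1},{"xyz":[-0.0045,0.0015,0],"delta_rot":[0,0,0],"jaw":1},{"xyz":[-0.0055,0.002,0],"delta_rot":[0,0,0],"jaw":1},{"xyz":[-0.006,0.002,0],"delta_rot":[0,0,0],"jaw":1},{"xyz":[-0.006,0.002,0],"delta_rot":[0,0,0],"jaw":1}]' >/dev/null
python3 -c "
from h import *
plan(40.4,.1975,.074);where()
i=lambda d:(d,round(.1975*(1-np.cos(np.radians(d)))/.8,5),round(-.1975*np.sin(np.radians(d))/.8,5),round(d/180,5))
for d in (.15,.3,.45,.6,.8,1,1.25,1.5,1.8,2.1,2.4,2.7,3,3.5,3.6,4,4.5): print(*i(d))"
```

```text
t 3.23 pos [ 0.5459 -0.1021  0.0748] F [0.09 0.82 0.88] xyz [0.0005 0.0007 0.001 ] rot [ 0.     -0.0001  0.004 ] w 0.0852
t 3.23 ang 40.24 rad 197.9 z 0.0748 yaw-err 0.88 Fout,Fleft,Fz -0.6 0.57 0.88 q7 -0.32
0.15 0.0 -0.00065 0.00083
0.3 0.0 -0.00129 0.00167
0.45 1e-05 -0.00194 0.0025
0.6 1e-05 -0.00259 0.00333
0.8 2e-05 -0.00345 0.00444
1 4e-05 -0.00431 0.00556
1.25 6e-05 -0.00539 0.00694
1.5 8e-05 -0.00646 0.00833
1.8 0.00012 -0.00775 0.01
2.1 0.00017 -0.00905 0.01167
2.4 0.00022 -0.01034 0.01333
2.7 0.00027 -0.01163 0.015
3 0.00034 -0.01292 0.01667
3.5 0.00046 -0.01507 0.01944
3.6 0.00049 -0.0155 0.02
4 0.0006 -0.01722 0.02222
4.5 0.00076 -0.01937 0.025
```

```bash

python3 -m crank '[{"xyz":[0,-0.0004,0],"delta_rot":[0,0,0.002],"jaw":1},{"xyz":[0,-0.0009,0],"delta_rot":[0,0,0.004],"jaw":1},{"xyz":[0,-0.0015,0],"delta_rot":[0,0,0.006],"jaw":1},{"xyz":[0,-0.0022,0],"delta_rot":[0,0,0.0068],"jaw":1},{"xyz":[0,-0.0028,0],"delta_rot":[0,0,0.0076],"jaw":1},{"xyz":[0,-0.0034,0],"delta_rot":[0,0,0.0084],"jaw":1},{"xyz":[0,-0.0043,0],"delta_rot":[0,0,0.0095],"jaw":1},{"xyz":[0.0001,-0.0052,0],"delta_rot":[0,0,0.0107],"jaw":1},{"xyz":[0.0001,-0.006,0],"delta_rot":[0,0,0.0118],"jaw":1},{"xyz":[0.0001,-0.0069,0],"delta_rot":[0,0,0.0129],"jaw":1}]' >/dev/null
cat > pot.py <<'E'
from h import *
import cv2
def pot():
    "pot arm angle from the white lid rim in the side view: fit by silhouette of bright lid + steel (lower-left rim free of shadow)"
    d=cams.capture('side'); g=cv2.cvtColor(d['image'],cv2.COLOR_BGR2HSV)
    return d
E
python3 -c "
from h import *
import cv2
where()
d=cams.capture('side');b=cv2.imread('pics/side0.png').astype(int);i=d['image']
cv2.imwrite('pics/s4.png',i)
print(b[232,320],b[258,327],b[240,290],b[270,300])"
```

```text
t 4.07 ang 38.58 rad 197.9 z 0.0747 yaw-err 0.21 Fout,Fleft,Fz -0.2 -0.13 0.58 q7 -0.36
[177 181 186] [98 99 96] [88 90 88] [132 135 131]
```

```bash
cat > pot.py <<'E'
from h import *
import cv2
from scipy.ndimage import map_coordinates
def ang(d,img=None):
    g=cv2.GaussianBlur(cv2.cvtColor(d['image'] if img is None else img,cv2.COLOR_BGR2GRAY),(3,3),0).astype(float)
    C=np.array(d['pose'])[:2,3]; A=np.arange(-20,45,.1); S=[]
    for a in A:
        t=np.radians(a); c=PIV-.29*np.array([np.cos(t),np.sin(t)]); f=np.arctan2(*(C-c)[::-1])
        ph=f+np.radians(np.arange(-110,111,3)); v=[]
        for r in(.080,.091):
            uv=np.array([proj(d,[c[0]+r*np.cos(p),c[1]+r*np.sin(p),.113]) for p in ph]); uv[:,1]+=1.5
            v.append(map_coordinates(g,[uv[:,1],uv[:,0]],order=1))
        S.append(np.mean(np.clip(v[0]-v[1],-10,60)))
    k=int(np.argmax(S)); return round(A[k],2),round(max(S),1)
if __name__=="__main__":
    where(); d=cams.capture('side'); print("pot",ang(d))
E
python3 -c "
from pot import *
d=cams.capture('side')
for n in('side0','side1','s4'):print(n,ang(d,cv2.imread(f'pics/{n}.png')))
print('now',ang(d));where()"
```

```text
side0 (np.float64(40.3), np.float64(56.0))
side1 (np.float64(40.5), np.float64(53.1))
s4 (np.float64(38.7), np.float64(50.2))
now (np.float64(38.5), np.float64(50.3))
t 4.17 ang 38.56 rad 197.8 z 0.0747 yaw-err 0.25 Fout,Fleft,Fz 1.21 0.1 0.15 q7 -0.36
```

```bash

python3 -m crank '[{"xyz":[0,-0.0010,0],"delta_rot":[0,0,0.0015],"jaw":1},{"xyz":[0,-0.0024,0],"delta_rot":[0,0,0.0032],"jaw":1},{"xyz":[0,-0.0039,0],"delta_rot":[0,0,0.005],"jaw":1},{"xyz":[0.0001,-0.0056,0],"delta_rot":[0,0,0.0072],"jaw":1},{"xyz":[0.0001,-0.0073,0],"delta_rot":[0,0,0.0094],"jaw":1},{"xyz":[0.0002,-0.009,0],"delta_rot":[0,0,0.0117],"jaw":1},{"xyz":[0.0002,-0.0108,0],"delta_rot":[0,0,0.0139],"jaw":1},{"xyz":[0.0003,-0.0125,0],"delta_rot":[0,0,0.0161],"jaw":1},{"xyz":[0.0004,-0.0142,0],"delta_rot":[0,0,0.0183],"jaw":1},{"xyz":[0.0005,-0.0159,0],"delta_rot":[0,0,0.0206],"jaw":1}]' >/dev/null
python3 pot.py
```

```text
t 5.0 ang 34.87 rad 197.9 z 0.0747 yaw-err 0.19 Fout,Fleft,Fz 0.12 -0.57 -0.44 q7 -0.42
pot (np.float64(34.7), np.float64(47.0))
```

```bash

python3 -m crank '[{"xyz":[0,-0.0017,0],"delta_rot":[0,0,0.0022],"jaw":1},{"xyz":[0,-0.0034,0],"delta_rot":[0,0,0.0044],"jaw":1},{"xyz":[0.0001,-0.0052,0],"delta_rot":[0,0,0.0067],"jaw":1},{"xyz":[0.0001,-0.0069,0],"delta_rot":[0,0,0.0089],"jaw":1},{"xyz":[0.0002,-0.0086,0],"delta_rot":[0,0,0.0111],"jaw":1},{"xyz":[0.0002,-0.0103,0],"delta_rot":[0,0,0.0133],"jaw":1},{"xyz":[0.0003,-0.0121,0],"delta_rot":[0,0,0.0156],"jaw":1},{"xyz":[0.0004,-0.0138,0],"delta_rot":[0,0,0.0178],"jaw":1},{"xyz":[0.0005,-0.0155,0],"delta_rot":[0,0,0.02],"jaw":1},{"xyz":[0.0006,-0.0172,0],"delta_rot":[0,0,0.0222],"jaw":1}]' |grep force
python3 -m crank '[{"xyz":[0,-0.0017,0],"delta_rot":[0,0,0.0022],"jaw":1},{"xyz":[0,-0.0034,0],"delta_rot":[0,0,0.0044],"jaw":1},{"xyz":[0.0001,-0.0052,0],"delta_rot":[0,0,0.0067],"jaw":1},{"xyz":[0.0001,-0.0069,0],"delta_rot":[0,0,0.0089],"jaw":1},{"xyz":[0.0002,-0.0086,0],"delta_rot":[0,0,0.0111],"jaw":1},{"xyz":[0.0002,-0.0103,0],"delta_rot":[0,0,0.0133],"jaw":1},{"xyz":[0.0003,-0.0121,0],"delta_rot":[0,0,0.0156],"jaw":1},{"xyz":[0.0004,-0.0138,0],"delta_rot":[0,0,0.0178],"jaw":1},{"xyz":[0.0005,-0.0155,0],"delta_rot":[0,0,0.02],"jaw":1},{"xyz":[0.0006,-0.0172,0],"delta_rot":[0,0,0.0222],"jaw":1}]' |grep force
python3 pot.py
```

```text
ft_force: [0.0, -1.0, -1.2]
gripper_force: 0.0
ft_force: [0.6, -0.6, -0.0]
gripper_force: 0.1
t 6.72 ang 26.91 rad 197.9 z 0.0747 yaw-err 0.16 Fout,Fleft,Fz -0.28 -0.81 -0.03 q7 -0.57
pot (np.float64(26.9), np.float64(46.9))
```

Tracking is good, so I'll keep going: 35° left to the target of about -8.3°.

```bash

python3 -m crank '[{"xyz":[0,-0.0017,0],"delta_rot":[0,0,0.0022],"jaw":1},{"xyz":[0,-0.0034,0],"delta_rot":[0,0,0.0044],"jaw":1},{"xyz":[0.0001,-0.0052,0],"delta_rot":[0,0,0.0067],"jaw":1},{"xyz":[0.0001,-0.0069,0],"delta_rot":[0,0,0.0089],"jaw":1},{"xyz":[0.0002,-0.0086,0],"delta_rot":[0,0,0.0111],"jaw":1},{"xyz":[0.0002,-0.0103,0],"delta_rot":[0,0,0.0133],"jaw":1},{"xyz":[0.0003,-0.0121,0],"delta_rot":[0,0,0.0156],"jaw":1},{"xyz":[0.0004,-0.0138,0],"delta_rot":[0,0,0.0178],"jaw":1},{"xyz":[0.0005,-0.0155,0],"delta_rot":[0,0,0.02],"jaw":1},{"xyz":[0.0006,-0.0172,0],"delta_rot":[0,0,0.0222],"jaw":1}]' |grep ft
python3 -m crank '[{"xyz":[0,-0.0017,0],"delta_rot":[0,0,0.0022],"jaw":1},{"xyz":[0,-0.0034,0],"delta_rot":[0,0,0.0044],"jaw":1},{"xyz":[0.0001,-0.0052,0],"delta_rot":[0,0,0.0067],"jaw":1},{"xyz":[0.0001,-0.0069,0],"delta_rot":[0,0,0.0089],"jaw":1},{"xyz":[0.0002,-0.0086,0],"delta_rot":[0,0,0.0111],"jaw":1},{"xyz":[0.0002,-0.0103,0],"delta_rot":[0,0,0.0133],"jaw":1},{"xyz":[0.0003,-0.0121,0],"delta_rot":[0,0,0.0156],"jaw":1},{"xyz":[0.0004,-0.0138,0],"delta_rot":[0,0,0.0178],"jaw":1},{"xyz":[0.0005,-0.0155,0],"delta_rot":[0,0,0.02],"jaw":1},{"xyz":[0.0006,-0.0172,0],"delta_rot":[0,0,0.0222],"jaw":1}]' |grep ft
python3 -m crank '[{"xyz":[0,-0.0017,0],"delta_rot":[0,0,0.0022],"jaw":1},{"xyz":[0,-0.0034,0],"delta_rot":[0,0,0.0044],"jaw":1},{"xyz":[0.0001,-0.0052,0],"delta_rot":[0,0,0.0067],"jaw":1},{"xyz":[0.0001,-0.0069,0],"delta_rot":[0,0,0.0089],"jaw":1},{"xyz":[0.0002,-0.0086,0],"delta_rot":[0,0,0.0111],"jaw":1},{"xyz":[0.0002,-0.0103,0],"delta_rot":[0,0,0.0133],"jaw":1},{"xyz":[0.0003,-0.0121,0],"delta_rot":[0,0,0.0156],"jaw":1},{"xyz":[0.0004,-0.0138,0],"delta_rot":[0,0,0.0178],"jaw":1},{"xyz":[0.0005,-0.0155,0],"delta_rot":[0,0,0.02],"jaw":1},{"xyz":[0.0006,-0.0172,0],"delta_rot":[0,0,0.0222],"jaw":1}]' |grep ft
python3 -c "
from pot import *
where(); d=cams.capture('side'); print('pot',ang(d)); cv2.imwrite('pics/s5.png',d['image']); t=cams.capture('top');cv2.imwrite('pics/t5.png',t['image'])
cv2.imwrite('pics/both5.png',np.hstack([d['image'][130:330,230:430],t['image'][100:300,230:430]]).repeat(2,0).repeat(2,1))"
```

```text
ft_force: [-0.5, 0.1, -0.5]
ft_force: [-0.0, -0.6, 0.6]
ft_force: [2.2, 1.0, -0.2]
t 9.27 ang 14.95 rad 197.8 z 0.0748 yaw-err 0.14 Fout,Fleft,Fz -2.37 0.43 -0.22 q7 -0.8
pot (np.float64(15.0), np.float64(45.8))
```

View pics/both5.png

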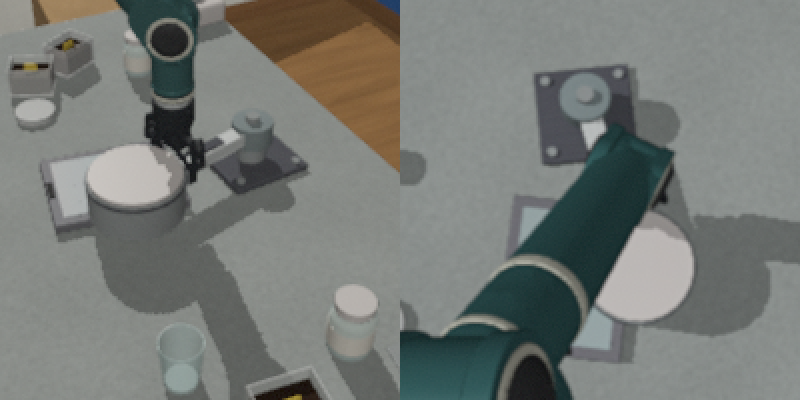

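```bash

python3 -m crank '[{"xyz":[0,-0.0017,0],"delta_rot":[0,0,0.0022],"jaw":1},{"xyz":[0,-0.0034,0],"delta_rot":[0,0,0.0044],"jaw":1},{"xyz":[0.0001,-0.0052,0],"delta_rot":[0,0,0.0067],"jaw":1},{"xyz":[0.0001,-0.0069,0],"delta_rot":[0,0,0.0089],"jaw":1},{"xyz":[0.0002,-0.0086,0],"delta_rot":[0,0,0.0111],"jaw":1},{"xyz":[0.0002,-0.0103,0],"delta_rot":[0,0,0.0133],"jaw":1},{"xyz":[0.0003,-0.0121,0],"delta_rot":[0,0,0.0156],"jaw":1},{"xyz":[0.0004,-0.0138,0],"delta_rot":[0,0,0.0178],"jaw":1},{"xyz":[0.0005,-0.0155,0],"delta_rot":[0,0,0.02],"jaw":1},{"xyz":[0.0006,-0.0172,0],"delta_rot":[0,0,0.0222],"jaw":1}]' |grep ft
python3 -m crank '[{"xyz":[0,-0.0017,0],"delta_rot":[0,0,0.0022],"jaw":1},{"xyz":[0,-0.0034,0],"delta_rot":[0,0,0.0044],"jaw":1},{"xyz":[0.0001,-0.0052,0],"delta_rot":[0,0,0.0067],"jaw":1},{"xyz":[0.0001,-0.0069,0],"delta_rot":[0,0,0.0089],"jaw":1},{"xyz":[0.0002,-0.0086,0],"delta_rot":[0,0,0.0111],"jaw":1},{"xyz":[0.0002,-0.0103,0],"delta_rot":[0,0,0.0133],"jaw":1},{"xyz":[0.0003,-0.0121,0],"delta_rot":[0,0,0.0156],"jaw":1},{"xyz":[0.0004,-0.0138,0],"delta_rot":[0,0,0.0178],"jaw":1},{"xyz":[0.0005,-0.0155,0],"delta_rot":[0,0,0.02],"jaw":1},{"xyz":[0.0006,-0.0172,0],"delta_rot":[0,0,0.0222],"jaw":1}]' |grep ft
python3 -m crank '[{"xyz":[0,-0.0017,0],"delta_rot":[0,0,0.0022],"jaw":1},{"xyz":[0,-0.0034,0],"delta_rot":[0,0,0.0044],"jaw":1},{"xyz":[0.0001,-0.0052,0],"delta_rot":[0,0,0.0067],"jaw":1},{"xyz":[0.0001,-0.0068,0],"delta_rot":[0,0,0.0088],"jaw":1},{"xyz":[0.0002,-0.0084,0],"delta_rot":[0,0,0.0109],"jaw":1},{"xyz":[0.0002,-0.01,0],"delta_rot":[0,0,0.0129],"jaw":1},{"xyz":[0.0003,-0.0115,0],"delta_rot":[0,0,0.0148],"jaw":1},{"xyz":[0.0003,-0.0129,0],"delta_rot":[0,0,0.0167],"jaw":1},{"xyz":[0.0004,-0.0142,0],"delta_rot":[0,0,0.0184],"jaw":1},{"xyz":[0.0005,-0.0155,0],"delta_rot":[0,0,0.02],"jaw":1}]' |grep ft
python3 pot.py
```

```text
ft_force: [4.2, 1.4, -1.5]
ft_force: [6.1, 1.1, -1.9]
ft_force: [5.8, 1.9, -2.7]
t 11.87 ang 3.4 rad 197.5 z 0.0748 yaw-err 0.12 Fout,Fleft,Fz -5.9 1.52 -2.73 q7 -1.04
pot (np.float64(2.9), np.float64(51.1))
```

```bash

python3 -m crank '[{"xyz":[0.0001,-0.0013,0],"delta_rot":[0,0,0.0017],"jaw":1},{"xyz":[0.0002,-0.0026,0],"delta_rot":[0,0,0.0033],"jaw":1},{"xyz":[0.0003,-0.0039,0],"delta_rot":[0,0,0.005],"jaw":1},{"xyz":[0.0004,-0.0052,0],"delta_rot":[0,0,0.0067],"jaw":1},{"xyz":[0.0005,-0.0065,0],"delta_rot":[0,0,0.0083],"jaw":1},{"xyz":[0.0005,-0.0078,0],"delta_rot":[0,0,0.01],"jaw":1},{"xyz":[0.0006,-0.009,0],"delta_rot":[0,0,0.0117],"jaw":1},{"xyz":[0.0006,-0.0103,0],"delta_rot":[0,0,0.0133],"jaw":1},{"xyz":[0.0007,-0.0116,0],"delta_rot":[0,0,0.015],"jaw":1},{"xyz":[0.0007,-0.0129,0],"delta_rot":[0,0,0.0167],"jaw":1}]' |grep ft
python3 -m crank '[{"xyz":[0,-0.0013,0],"delta_rot":[0,0,0.0017],"jaw":1},{"xyz":[0.0001,-0.0026,0],"delta_rot":[0,0,0.0033],"jaw":1},{"xyz":[0.0002,-0.0039,0],"delta_rot":[0,0,0.005],"jaw":1},{"xyz":[0.0003,-0.0052,0],"delta_rot":[0,0,0.0067],"jaw":1},{"xyz":[0.0003,-0.0065,0],"delta_rot":[0,0,0.0083],"jaw":1},{"xyz":[0.0004,-0.0078,0],"delta_rot":[0,0,0.01],"jaw":1},{"xyz":[0.0005,-0.009,0],"delta_rot":[0,0,0.0117],"jaw":1},{"xyz":[0.0005,-0.0103,0],"delta_rot":[0,0,0.0133],"jaw":1},{"xyz":[0.0006,-0.0115,0],"delta_rot":[0,0,0.0148],"jaw":1},{"xyz":[0.0006,-0.0126,0],"delta_rot":[0,0,0.0162],"jaw":1}]' |grep ft
python3 pot.py
```

```text
ft_force: [4.9, -0.0, -0.2]
ft_force: [5.3, 0.4, -0.0]
t 13.58 ang -2.48 rad 197.3 z 0.0748 yaw-err 0.07 Fout,Fleft,Fz -5.31 0.62 -0.04 q7 -1.16
pot (np.float64(-3.5), np.float64(54.7))
```

```bash

python3 -m crank '[{"xyz":[0,-0.0011,0],"delta_rot":[0,0,0.0014],"jaw":1},{"xyz":[0,-0.0022,0],"delta_rot":[0,0,0.0028],"jaw":1},{"xyz":[0.0001,-0.0032,0],"delta_rot":[0,0,0.0042],"jaw":1},{"xyz":[0.0001,-0.0043,0],"delta_rot":[0,0,0.0056],"jaw":1},{"xyz":[0.0002,-0.0054,0],"delta_rot":[0,0,0.0069],"jaw":1},{"xyz":[0.0002,-0.0065,0],"delta_rot":[0,0,0.0083],"jaw":1},{"xyz":[0.0003,-0.0075,0],"delta_rot":[0,0,0.0097],"jaw":1},{"xyz":[0.0003,-0.0086,0],"delta_rot":[0,0,0.0111],"jaw":1},{"xyz":[0.0004,-0.0097,0],"delta_rot":[0,0,0.0125],"jaw":1},{"xyz":[0.0004,-0.0108,0],"delta_rot":[0,0,0.0139],"jaw":1}]' |grep ft
python3 -m crank '[{"xyz":[0,-0.0011,0],"delta_rot":[0,0,0.0014],"jaw":1},{"xyz":[0,-0.0021,0],"delta_rot":[0,0,0.0027],"jaw":1},{"xyz":[0.0001,-0.0031,0],"delta_rot":[0,0,0.004],"jaw":1},{"xyz":[0.0001,-0.0041,0],"delta_rot":[0,0,0.0052],"jaw":1},{"xyz":[0.0002,-0.005,0],"delta_rot":[0,0,0.0064],"jaw":1},{"xyz":[0.0002,-0.0058,0],"delta_rot":[0,0,0.0075],"jaw":1},{"xyz":[0.0003,-0.0066,0],"delta_rot":[0,0,0.0086],"jaw":1},{"xyz":[0.0003,-0.0074,0],"delta_rot":[0,0,0.0096],"jaw":1},{"xyz":[0.0004,-0.0081,0],"delta_rot":[0,0,0.0105],"jaw":1},{"xyz":[0.0004,-0.0088,0],"delta_rot":[0,0,0.0114],"jaw":1}]' |grep ft
python3 -m crank '[{"xyz":[0,-0.0006,0],"delta_rot":[0,0,0.0008],"jaw":1},{"xyz":[0,-0.0012,0],"delta_rot":[0,0,0.0015],"jaw":1},{"xyz":[0,-0.0017,0],"delta_rot":[0,0,0.0021],"jaw":1},{"xyz":[0,-0.0021,0],"delta_rot":[0,0,0.0027],"jaw":1},{"xyz":[0,-0.0024,0],"delta_rot":[0,0,0.0031],"jaw":1},{"xyz":[0,-0.0026,0],"delta_rot":[0,0,0.0033],"jaw":1},{"xyz":[0,-0.0027,0],"delta_rot":[0,0,0.0035],"jaw":1},{"xyz":[0,-0.0028,0],"delta_rot":[0,0,0.0036],"jaw":1},{"xyz":[0,-0.0028,0],"delta_rot":[0,0,0.0036],"jaw":1},{"xyz":[0,-0.0028,0],"delta_rot":[0,0,0.0036],"jaw":1}]' |grep ft
python3 -c "
from pot import *
where(); d=cams.capture('side'); print('pot',ang(d)); t=cams.capture('top')
i=np.hstack([cv2.resize(d['image'][150:270,220:340],None,fx=3.3,fy=3.3,interpolation=2),cv2.resize(t['image'][170:290,255:375],None,fx=3.3,fy=3.3,interpolation=2)]);cv2.imwrite('pics/b6.png',i)"
```

```text
ft_force: [4.4, 0.4, -1.1]
ft_force: [4.6, -0.6, -0.6]
ft_force: [5.6, 0.4, 0.4]
t 16.13 ang -7.66 rad 197.2 z 0.0748 yaw-err 0.05 Fout,Fleft,Fz -5.49 1.19 0.43 q7 -1.26
pot (np.float64(-9.0), np.float64(55.9))
```

View pics/b6.png

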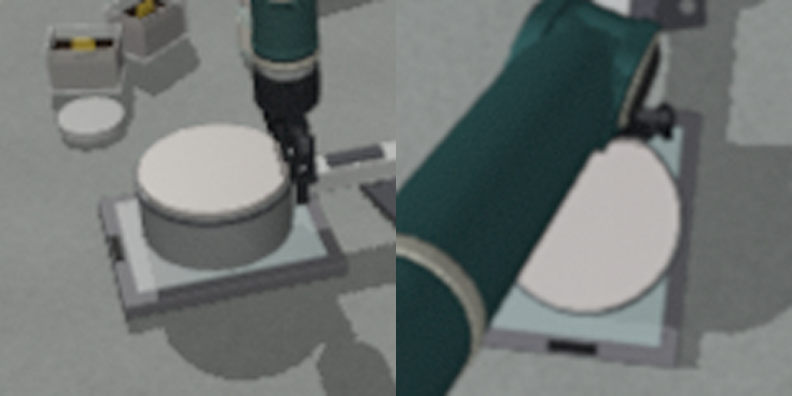

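```bash
python3 -c "
from pot import *
t=cams.capture('top')
for a in(-6,-7,-8,-8.3,-9,-10):
  b=np.radians(a);p=PIV-.29*np.array([np.cos(b),np.sin(b)]); print(a,p.round(4),proj(t,[*p,.115]).round(2), 'right edge',proj(t,[*(p+[0,-.086]),.115]).round(1),'near edge',proj(t,[*(p+[-.086,0]),.115]).round(1))
# right edge of lid in live image, subpixel along rows 228..244
g=cv2.cvtColor(t['image'],cv2.COLOR_BGR2GRAY).astype(float)
for v in(230,235,240):
  r=g[v,325:352];k=np.argmin(np.diff(r));print(v,325+k+.5,r[k-2:k+4])
for u in(308,312,316):
  r=g[250:275,u];k=np.argmin(np.diff(r));print(u,250+k+.5)
"
```

```text
-6 [0.4086 0.056 ] [315.5  236.66] right edge [343.4 235.7] near edge [316.3 265.1]
-7 [0.4092 0.061 ] [313.86 236.53] right edge [341.8 235.6] near edge [314.7 264.9]
-8 [0.4098 0.0661] [312.23 236.37] right edge [340.2 235.4] near edge [313.  264.8]
-8.3 [0.41   0.0676] [311.73 236.32] right edge [339.7 235.4] near edge [312.5 264.7]
-9 [0.4106 0.0711] [310.59 236.19] right edge [338.5 235.2] near edge [311.4 264.6]
-10 [0.4114 0.0761] [308.96 235.97] right edge [336.9 235. ] near edge [309.7 264.3]
230 339.5 [185. 184. 167. 126.  88.  75.]
235 340.5 [187. 185. 149.  94.  74.  79.]
240 340.5 [185. 171. 135.  90.  74.  80.]
308 273.5
312 273.5
316 272.5
```

```bash

python3 -m crank '[{"xyz":[0.0001,0,0],"delta_rot":[0,0,0],"jaw":1},{"xyz":[0.0002,0,0],"delta_rot":[0,0,0],"jaw":1},{"xyz":[0.0003,0,0],"delta_rot":[0,0,0],"jaw":1},{"xyz":[0.0004,0,0],"delta_rot":[0,0,0],"jaw":1},{"xyz":[0.0005,0,0],"delta_rot":[0,0,0],"jaw":1},{"xyz":[0.0006,0,0],"delta_rot":[0,0,0],"jaw":1},{"xyz":[0.0007,0,0],"delta_rot":[0,0,0],"jaw":1},{"xyz":[0.0008,0,0],"delta_rot":[0,0,0],"jaw":1},{"xyz":[0.0009,0,0],"delta_rot":[0,0,0],"jaw":1},{"xyz":[0.001,0,0],"delta_rot":[0,0,0],"jaw":1}]' |grep ft
python3 pot.py
```

```text
ft_force: [1.1, -1.0, 1.3]
t 17.12 ang -7.65 rad 197.1 z 0.0745 yaw-err 0.04 Fout,Fleft,Fz -1.17 -0.81 1.31 q7 -1.26
pot (np.float64(-9.0), np.float64(55.9))
```

```bash

python3 -m crank '[{"xyz":[0.0002,0,0],"delta_rot":[0,0,0],"jaw":1},{"xyz":[0.0004,0,0],"delta_rot":[0,0,0],"jaw":1},{"xyz":[0.0006,0,0],"delta_rot":[0,0,0],"jaw":1},{"xyz":[0.0008,0,0],"delta_rot":[0,0,0],"jaw":1},{"xyz":[0.001,0,0],"delta_rot":[0,0,0],"jaw":1},{"xyz":[0.0012,0,0],"delta_rot":[0,0,0],"jaw":1},{"xyz":[0.0014,0,0],"delta_rot":[0,0,0],"jaw":1},{"xyz":[0.0016,0,0],"delta_rot":[0,0,0],"jaw":1},{"xyz":[0.0016,0,0],"delta_rot":[0,0,0],"jaw":1},{"xyz":[0.0016,0,0],"delta_rot":[0,0,0],"jaw":1}]' |grep ft
python3 pot.py
python3 -m crank '[{"xyz":[0.0001,0,0],"delta_rot":[0,0,0],"jaw":1},{"xyz":[0.0002,0,0],"delta_rot":[0,0,0],"jaw":1},{"xyz":[0.0003,0,0],"delta_rot":[0,0,0],"jaw":1},{"xyz":[0.0004,0,0],"delta_rot":[0,0,0],"jaw":1},{"xyz":[0.0004,0,0],"delta_rot":[0,0,0],"jaw":1},{"xyz":[0.0004,0,0],"delta_rot":[0,0,0],"jaw":1},{"xyz":[0.0004,0,0],"delta_rot":[0,0,0],"jaw":1},{"xyz":[0.0004,0,0],"delta_rot":[0,0,0],"jaw":1},{"xyz":[0.0004,0,0],"delta_rot":[0,0,0],"jaw":1},{"xyz":[0.0004,0,0],"delta_rot":[0,0,0],"jaw":1}]' |grep ft
python3 pot.py
```

```text
ft_force: [0.8, 0.6, -0.2]
t 18.0 ang -7.69 rad 195.3 z 0.0747 yaw-err 0.1 Fout,Fleft,Fz -0.72 0.75 -0.18 q7 -1.26
pot (np.float64(-9.0), np.float64(55.8))
ft_force: [-0.5, -0.6, -0.4]
t 18.88 ang -7.69 rad 194.9 z 0.0747 yaw-err 0.1 Fout,Fleft,Fz 0.41 -0.71 -0.38 q7 -1.26
pot (np.float64(-9.0), np.float64(55.9))
```

```bash

python3 -m crank '[{"xyz":[0.001,0,0],"delta_rot":[0,0,0],"jaw":1},{"xyz":[0.003,0,0],"delta_rot":[0,0,0],"jaw":1},{"xyz":[0.005,0,0],"delta_rot":[0,0,0],"jaw":1},{"xyz":[0.006,0,0],"delta_rot":[0,0,0],"jaw":1},{"xyz":[0.006,0,-0.01],"delta_rot":[0,0,0],"jaw":1},{"xyz":[0.006,0,-0.03],"delta_rot":[0,0,0],"jaw":1},{"xyz":[0.006,0,-0.06],"delta_rot":[0,0,0],"jaw":1},{"xyz":[0.006,0,-0.1],"delta_rot":[0,0,0],"jaw":1},{"xyz":[0.006,0,-0.14],"delta_rot":[0,0,0],"jaw":1},{"xyz":[0.006,0,-0.17],"delta_rot":[0,0,0],"jaw":1}]' |grep -E "ft|pos"
python3 -m crank '[{"xyz":[0,0.03,0],"delta_rot":[0,0,0],"jaw":1},{"xyz":[0,0.07,0],"delta_rot":[0,0,0],"jaw":1},{"xyz":[0,0.12,0],"delta_rot":[0,0,0],"jaw":1},{"xyz":[0,0.17,0],"delta_rot":[0,0,0],"jaw":1},{"xyz":[0,0.22,0],"delta_rot":[0,0,0],"jaw":1},{"xyz":[0,0.27,0],"delta_rot":[0,0,0],"jaw":1},{"xyz":[0,0.32,0],"delta_rot":[0,0,0],"jaw":1},{"xyz":[0,0.36,0],"delta_rot":[0,0,0],"jaw":1},{"xyz":[0,0.39,0],"delta_rot":[0,0,0],"jaw":1},{"xyz":[0,0.4,0],"delta_rot":[0,0,0],"jaw":1}]' |grep -E "ft|pos"
python3 -c "
from pot import *
where(); d=cams.capture('side'); print('pot',ang(d)); t=cams.capture('top')
i=t['image'][130:290,255:415];i=cv2.resize(i,None,fx=3.75,fy=3.75,interpolation=2);cv2.imwrite('pics/t7.png',i)"
```

```text
ee_pos: [0.509, 0.0506, 0.2133]
ft_force: [-0.6, 0.0, 1.4]
ee_pos: [0.4646, -0.2707, 0.2117]
ft_force: [-0.1, -0.5, 0.4]
t 20.6 ang 51.9 rad 376.6 z 0.2117 yaw-err -59.85 Fout,Fleft,Fz 0.47 -0.21 0.39 q7 -0.81
pot (np.float64(-8.9), np.float64(52.5))
```

View pics/t7.png

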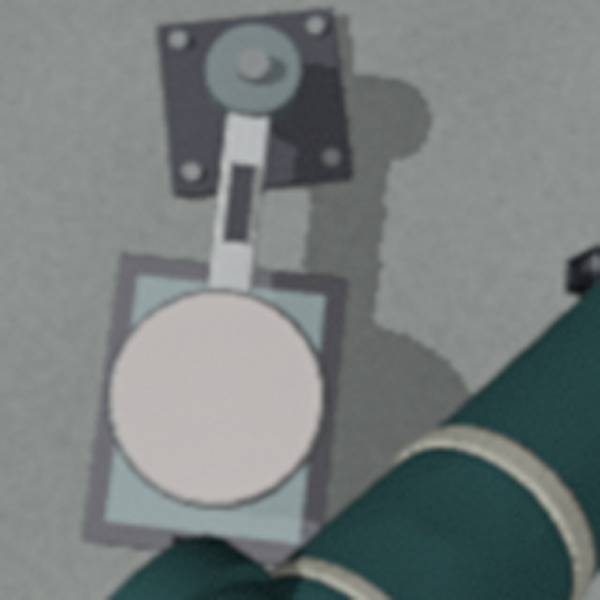

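The pot sits centred over the scanner: lid centre px (312.6,236.1) against an expected (311.7,236.3), about 3 mm off. I'll check that it's standing still, then hand in.

```bash
python3 -c "
from pot import *
a=cams.capture('side')
np.save('a.npy',a['image'][180:290,220:345])"
python3 -m crank '[{"xyz":[0,0,0],"delta_rot":[0,0,0],"jaw":1},{"xyz":[0,0,0],"delta_rot":[0,0,0],"jaw":1},{"xyz":[0,0,0],"delta_rot":[0,0,0],"jaw":1},{"xyz":[0,0,0],"delta_rot":[0,0,0],"jaw":1},{"xyz":[0,0,0],"delta_rot":[0,0,0],"jaw":1},{"xyz":[0,0,0],"delta_rot":[0,0,0],"jaw":1},{"xyz":[0,0,0],"delta_rot":[0,0,0],"jaw":1},{"xyz":[0,0,0],"delta_rot":[0,0,0],"jaw":1},{"xyz":[0,0,0],"delta_rot":[0,0,0],"jaw":1},{"xyz":[0,0,0],"delta_rot":[0,0,0],"jaw":1}]' | grep clock
python3 -c "
from pot import *
from workcell import r
b=cams.capture('side'); A=np.load('a.npy').astype(np.float32).mean(2);B=b['image'][180:290,220:345].astype(np.float32).mean(2)
sh=cv2.phaseCorrelate(A,B);print(ang(b),sh,abs(A-B).max())
if abs(A-B).max()<25: print(r.close_job())"
```

```text
clock: 21.58
(np.float64(-8.9), np.float64(52.6)) ((0.5001363419762299, -0.12479220799271218), 1.002498579788208) 36.000004
```

```bash
python3 -m crank '[{"xyz":[0,0,0],"delta_rot":[0,0,0],"jaw":1},{"xyz":[0,0,0],"delta_rot":[0,0,0],"jaw":1},{"xyz":[0,0,0],"delta_rot":[0,0,0],"jaw":1},{"xyz":[0,0,0],"delta_rot":[0,0,0],"jaw":1},{"xyz":[0,0,0],"delta_rot":[0,0,0],"jaw":1},{"xyz":[0,0,0],"delta_rot":[0,0,0],"jaw":1},{"xyz":[0,0,0],"delta_rot":[0,0,0],"jaw":1},{"xyz":[0,0,0],"delta_rot":[0,0,0],"jaw":1},{"xyz":[0,0,0],"delta_rot":[0,0,0],"jaw":1},{"xyz":[0,0,0],"delta_rot":[0,0,0],"jaw":1}]' | grep clock
python3 -c "
from pot import *
b=cams.capture('side');c=cams.capture('side'); A=np.load('a.npy').astype(np.float32).mean(2);f=lambda i:i['image'][180:290,220:345].astype(np.float32).mean(2)
B,C=f(b),f(c)
print(ang(b))
for X,Y in((A,B),(B,C)):
  D=abs(X-Y);print(D.max(),D.mean(),(D>8).sum(),np.argwhere(D>8)[:12].tolist())"
```

```text
clock: 22.47
(np.float64(-8.9), np.float64(52.5))
37.000004 1.0378424 116 [[0, 108], [1, 106], [1, 109], [1, 110], [2, 106], [2, 110], [2, 111], [3, 106], [3, 113], [3, 114], [3, 115], [3, 117]]
10.666666 0.8750061 5 [[14, 110], [15, 106], [20, 113], [21, 111], [27, 122]]
```

```bash
python3 -c "
from pot import *
from workcell import r
b=cams.capture('side'); A=np.load('a.npy').astype(np.float32).mean(2)
B=b['image'][180:290,220:345].astype(np.float32).mean(2)
D=abs(A-B)[:,:98];print(D.max(),D.mean(),(D>8).sum())
if D.max()<15 and D.mean()<1.3: print(r.close_job())"
```

```text
5.3333282 0.82619053 0
the job is handed in; nothing more can be done
None
```

The pot is at rest over the scanner, untouched and within about 3 mm of centre by the top camera (the side camera suggests it is nearer 3 mm the other way); the job is handed in at about 22.6 s of the 45 s, and highest contact force read between moves was about 6 N.

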